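# Prop the thread-sizing plate against the stock bin

### The job

Put the tall hose adapter, now in the gap between the blue bin and the steel stop bar, into the bin's empty compartment. Then tip the sizing plate up off the block it lies on and over, so that it leans back on the bin with its foot still on the counter at the bar. Last, slide the block squarely up against the middle of the plate's foot as a chock; leave everything else where it is.

Things in the scene. Friction and masses are not known exactly. Their poses are not given: they have to be found in the camera images.
- bin: Fixed blue bin, open on top: 110 (x) x 250 (y) x 100 mm high, walls and floor 5 mm. Origin: centre of its underside. x points away from the plate, square to the long wall (to the robot's left, give or take 0.3 rad), y along the bin (towards the robot). A divider 80 mm high at y = 0: couplings in the -y half, the +y half is empty. The wall on the plate's side has its outer face at x = -55 mm.
- bar (a point): Top centre of the steel stop bar fixed to the counter before the bin, parallel to its long wall: 6 (x) x 260 (y) x 8 mm high, its plate-side face 101 mm from the bin's centre. Between bar and bin wall is a 40 mm gap, where the adapter stands. Axes as the bin's.
- compartment (a point): Centre of the floor of the bin's empty compartment (100 x 120 mm inside), 5 mm above the counter. Axes as the bin's.
- plate: Loose aluminium plate with dark holes, 180 x 150 x 6 mm, 0.45 kg. Origin: middle of its foot edge, on the counter against the bar. z runs along the 180 mm length to the raised end, y along the width; the +x face is on top at first, against the bin at the end. It slopes up from the foot, away from the bin, at 29 degrees. Lifted by its end it turns about its foot; past upright it falls onto the bin, 24 degrees off vertical.
- plate_top (a point): Middle of the plate's raised end edge, 180 mm from its foot, farthest from the bin. At the start it overhangs the block by some 32 mm, its underside 87 mm above the counter: fingers tilted some 30 degrees towards the bin can reach under it and lift. Axes as the plate's.
- block_center (a point): Centre of the loose steel block with dark ports, 35 (x) x 60 (y) x 50 mm high, 0.4 kg, under the plate; 25 mm above the counter, axes as the bin's at first. The plate lies on its far top edge. Its far (+x) face goes against the plate's foot, some 90 mm to slide.
- adapter_center (a point): Half-way up the loose upright steel hose adapter: round, 116 mm tall, 28 mm diameter in its lowest 28 mm, above that a 22 mm stem, 0.16 kg. Grip the stem at or above this point, fingers closing along the bin's y, so that the gripper stays above the bin's wall.
- coupling_a: Bystander: loose steel coupling, 40 mm diameter, 42 mm tall with brass insert, on the counter beside the plate on the bin's +y side; origin under its centre.
- coupling_b: Bystander: the same kind of coupling beside the plate on the bin's -y side; origin under its centre.
- jar: Bystander: jar with black lid, 64 mm diameter, 95 mm tall, off to one side; origin under its centre.
- collar: Bystander: loose steel ring, 60 mm across, 22 mm high, off to one side; origin under its centre.
- wrench: Bystander: wrench 200 mm long lying to the robot's right; origin under its middle.
- carton: Bystander: cardboard carton 80 x 110 x 50 mm with a paper band, to the robot's right; origin under its centre.
There are look-alikes about, which are no part of the job. Leave any red look-alike of the part that bears adapter_center alone.

How it is judged:
By the outcome, as a careful person would: the job done as asked, in the order asked, and still so for the second after the job is handed in, with the robot touching nothing.
It also fails if it takes over 58 s, if anything falls off the work surface, if the arm or the gripper's body presses on something with over 40 N, if the wrist force passes 120 N, or if a joint passes its speed limit or range.

### The arm

A 6-joint arm with a two-finger parallel gripper is mounted at the origin on the work surface. World frame = base frame: x ahead of the robot, y to its left, z up, the work surface at z = 0. Lengths are in m, angles in degrees, forces in N, time in s.
With the tool pointing down it reaches from about 0.4 to 0.825 m from the base axis. Payload 7 kg.
Tool frame: the origin (TCP) lies at the very end of the fingers, on their centre line; the grasp point (between the pads) lies 19 mm behind it; z points along the fingers, y is the line along which they close (so a half turn about z gives the same grasp; the last joint's range is limited). The gripper opens to 88 mm and grips with 3 to 60 N. Pads are 19 mm wide; open, the fingers measure 130 mm over their backs; the gripper's body (78 mm by 193 mm) begins 47 mm behind the grasp point.
Start: joints at [92.023, 20.546, 0.682, 0, -70.136, -16.507], TCP at [0.169, 0.654, 0.227] pointing down, gripper open.
Joint ranges: [-176.03, 176.03], [-82.01, 121.73], [-58.28, 71.71], [-173.87, 95.51], [-174.79, -0.11], [-173.66, 173.66]. Speed limits (degrees/s): [136.94, 136.94, 172.46, 180, 180, 180].

### API

Orientations are given as [roll, pitch, yaw] about the fixed x, y, z axes, in that order (R = Rz(yaw) Ry(pitch) Rx(roll)).
In Python, from plant import ctrl gives the robot as it stands.
- The arm moves only by the tool carry_out, never from a script. Its argument "deltas" is a list that holds one entry, the list of rows, each a list of 5 numbers: the shift along the tool's x, y, z scaled (see below), then the turn about the tool's z scaled (see below), then the opening, from -1 (shut) to 1 (fully open). A call has 1 to 5 rows; each row is the pose to reach, as a shift and turn from the pose commanded when the call began, along the tool's axes at that moment, turning the shorter way round; what a row does not reach only later rows make up. The controller multiplies each number of a shift by 20 cm and each number of a turn by 2 pi rad. A row lasts 1/10 s, in which the tool goes at most 50 mm and 8.59 degrees, less where a joint would pass 70% of its speed; a pose out of reach is approached as far as the arm can. A call with a number of a shift or a turn outside -1 to 1 is refused whole. A call with a gripper value outside its range is refused whole. The fingers move at their own pace and stop on an object; the grip force is fixed at half the most. Time passes only in rows, so rows that repeat a pose let the fingers close. It gives the time, the measured TCP pose, the force, the opening and the grip force at its end, in the units of the state.
- ctrl.get_obs(): the state, without advancing time (a new reading comes with each control period).
- ctrl.snapshot(name): name is "scene" or "top"; returns a dict with "color" (384x512x3 uint8, red, green, blue), "camera_matrix" (3x3 intrinsics, pixels), "R" (3x3) and "t" (3): a world point X has camera coordinates R X + t. Camera axes: x right, y down, z forward; pixel columns grow to the right and rows downward; lengths in m; the calibration is good to about 2 mm. A picture is of the moment at which its call begins. There is no depth.
- ctrl.close_job(): hands the job in; it is judged then, once.
Trained networks look in a picture, given as the dict that the camera call returned (one of the last four; its "shot" number tells which), for a name from the list of things; names that differ only in an ending like _2 or _b are one class to them, and where a whole thing is asked for, a point or a joint stands for the part that bears it (a point fixed in the world has none). Each returns a list of dicts, best first, with "p" (0 to 1); they miss things now and then, are a little off and sometimes report something else, mostly with a low value. They report only what shows in the picture. A call takes as long as a camera call. They do not tell look-alikes from the thing itself.
- ctrl.search_frame(picture, name): "centre" ([column, row] in pixels, amid what is visible of it).
- ctrl.silhouettes(picture, name): "mask" (384x512 bool, what is visible of it) and "centre" ([column, row] in pixels, amid what is visible of it).
- ctrl.spot_point(picture, name): "centre" ([column, row] in pixels: a listed point, or the origin of a listed thing).
The state is a dict: "clock": time; "joint_pos": joint angles; "qvel": joint speeds; "tau": joint torques, N m; "tool_pos": TCP position; "orientation": TCP orientation; "force": force on the tool from outside, world axes, zero at the start; "moment": the same for the moment, N m; "opening": finger opening in m; "gripper_force": force on a finger pad.
Only numpy, scipy, OpenCV 4.12 (cv2) and the standard library are available. Lean on these libraries where they do the work, as an engineer would, in place of code of your own. Each camera call takes 0.05 s, during which the arm holds its last target. There are 200 camera calls.

## Working session

There is one attempt and no reset: what is moved stays moved. The work goes in short steps, Python scripts to look and compute and a tool call to move; the robot and the scene stay as the last step left them, time stands still between calls to the robot, and variables do not carry over. Pictures are saved under pics/ and viewed, at most 14 in all, crops included, and the job is handed in when it is done.

Besides the shell and the picture viewer there is one more tool, called after "Request:" as name([rows], argument=value, ...), one row to a line, values as JSON. carry_out: Moves the arm, as the interface text tells. Its arguments: {"type":"object","properties":{"deltas":{"type":"array"}},"required":["deltas"]}

```bash
mkdir -p pics; cat > h.py <<'E'
import numpy as np, cv2
from plant import ctrl
def ray(s,px):
    K,R,t=[np.array(s[k],float) for k in("camera_matrix","R","t")]
    d=R.T@np.linalg.inv(K)@np.array([px[0],px[1],1.]); return -R.T@t,d
def atz(s,px,z):
    c,d=ray(s,px); return c+d*(z-c[2])/d[2]
def proj(s,X):
    K,R,t=[np.array(s[k],float) for k in("camera_matrix","R","t")]
    p=K@(R@np.array(X,float)+t); return p[:2]/p[2]
def tri(rs):
    A=np.zeros((3,3));b=np.zeros(3)
    for c,d in rs:
        d=d/np.linalg.norm(d);P=np.eye(3)-np.outer(d,d);A+=P;b+=P@c
    X=np.linalg.solve(A,b); return X
def save(s,n,crop=None,f=1):
    im=s["color"][...,::-1]
    if crop: im=im[crop[1]:crop[3],crop[0]:crop[2]]
    cv2.imwrite("pics/"+n,cv2.resize(im,None,fx=f,fy=f,interpolation=cv2.INTER_CUBIC))
E
python3 - <<'E'
from h import *
np.set_printoptions(precision=4,suppress=True)
S={n:ctrl.snapshot(n) for n in("scene","top")}
for n in S: print(n,ray(S[n],(256,192)),S[n]["shot"])
cv2.imwrite("pics/a.png",cv2.resize(np.vstack([S[n]["color"][...,::-1] for n in S]),None,fx=.78,fy=.78) )
Z={"bin":0,"bar":.008,"compartment":.005,"plate":0,"plate_top":.09,"block_center":.025,"adapter_center":.058,"coupling_a":0}
for k in Z:
    for n in S:
        r=ctrl.spot_point(S[n],k)
        for q in r[:3]: print(k,n,round(q["p"],2),np.round(q["centre"],1),atz(S[n],q["centre"],Z[k]))
o=ctrl.get_obs();print(o["tool_pos"],o["orientation"],o["opening"],o["clock"])
E
```

```text
scene (array([ 0.938 , -0.5788,  0.8205]), array([-0.3819,  0.578 , -0.7212])) 1
top (array([ 0.3863, -0.008 ,  1.3615]), array([ 0.1504, -0.0052, -0.9887])) 2
bin scene 0.88 [276.  205.5] [0.5794 0.0642 0.    ]
bin scene 0.46 [253.7 225.3] [ 0.5649 -0.0288  0.    ]
bin top 0.92 [224.4 200.7] [0.5678 0.0801 0.    ]
bin top 0.23 [123.7 210.2] [0.5417 0.3812 0.    ]
bar scene 0.71 [257.2 222.9] [ 0.572  -0.0223  0.008 ]
bar top 0.69 [259.8 198. ] [ 0.574  -0.0263  0.008 ]
compartment scene 0.73 [259.  193.9] [0.5175 0.073  0.005 ]
compartment scene 0.55 [211.4 245.3] [ 0.5109 -0.1446  0.005 ]
compartment scene 0.31 [314.6 140.9] [0.5443 0.3716 0.005 ]
compartment top 0.83 [227.7 217.7] [0.516  0.0699 0.005 ]
compartment top 0.42 [252.9 180.9] [ 0.6266 -0.0061  0.005 ]
plate scene 0.68 [250.4 226.7] [ 0.56   -0.0375  0.    ]
plate scene 0.17 [175.1 358.6] [ 0.6188 -0.4128  0.    ]
plate top 0.75 [119.5 258.6] [0.3982 0.389  0.    ]
plate top 0.66 [259.7 202. ] [ 0.563 -0.026  0.   ]
plate_top scene 0.8 [211.7 241.7] [ 0.5498 -0.1813  0.09  ]
plate_top top 0.56 [314.6 201.9] [ 0.5503 -0.
[... 395 characters left out ...]
er_center scene 0.86 [278.1 215.5] [ 0.6267 -0.0078  0.058 ]
adapter_center scene 0.76 [317.4 234.7] [ 0.7387 -0.0102  0.058 ]
adapter_center top 0.61 [284.2 147.8] [ 0.7148 -0.0985  0.058 ]
adapter_center top 0.5 [252.4 180.7] [ 0.6178 -0.0047  0.058 ]
adapter_center top 0.43 [257.3 138.8] [ 0.7425 -0.02    0.058 ]
coupling_a scene 0.89 [276.9 291.7] [ 0.7185 -0.167   0.    ]
coupling_a scene 0.78 [184.9 231.5] [ 0.4212 -0.1434  0.    ]
coupling_a top 0.63 [303.3 150.8] [ 0.7196 -0.1608  0.    ]
coupling_a top 0.54 [299.6 253.7] [ 0.4077 -0.1425  0.    ]
coupling_a top 0.18 [386.7 183.2] [ 0.6171 -0.4111  0.    ]
[0.1688 0.6535 0.2266] [-179.9983   -0.0003  -14.4848] 0.08779655528885327 0.9
```

View pics/a.png

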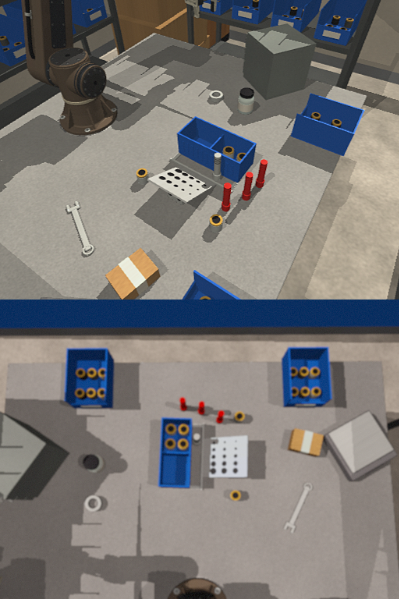

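```bash
python3 - <<'E'
from h import *
from scipy.optimize import minimize
np.set_printoptions(precision=4,suppress=True)
S={n:ctrl.snapshot(n) for n in("scene","top")}
save(S["scene"],"b1.png",(170,140,370,310),4); save(S["top"],"b2.png",(190,120,340,270),4)
M={n:ctrl.silhouettes(S[n],"bin") for n in S}
def near(L,s,X): return min(L,key=lambda q:np.hypot(*(np.array(q["centre"])-proj(s,X))))
m={n:near(M[n],S[n],[.57,.075,.05])["mask"].astype(np.uint8) for n in S}
for n in S: print(n,m[n].sum())
def box(x,y,a,l,w,z0,z1):
    c,s=np.cos(a),np.sin(a)
    return [[x+c*u-s*v,y+s*u+c*v,z] for u in(-l/2,l/2) for v in(-w/2,w/2) for z in(z0,z1)]
def cost(p,ns):
    t=0
    for n in ns:
        h=cv2.convexHull(np.array([proj(S[n],X) for X in box(*p,.11,.25,0,.1)],np.float32))
        im=np.zeros((384*4,512*4),np.uint8);cv2.fillConvexPoly(im,np.round((h+.5)*4-.5).astype(int),1)
        mh=cv2.findContours(m[n],0,2)[0];mh=cv2.convexHull(np.vstack(mh))
        g=np.zeros_like(m[n]);cv2.fillConvexPoly(g,mh,1);g=cv2.resize(g,None,fx=4,fy=4,interpolation=0)
        t+=(im!=g).sum()/g.sum()
    return t
for ns in(["top"],["scene"],["top","scene"]):
    r=minimize(cost,[.573,.075,1.57],args=(ns,),method="Nelder-Mead",options=dict(initial_simplex=[[.573,.075,1.57],[.583,.075,1.57],[.573,.085,1.57],[.573,.075,1.67]]))
    print(ns,r.x,np.degrees(r.x[2]),r.fun)
# adapter axis
for n in S:
    q=near(ctrl.silhouettes(S[n],"adapter_center"),S[n],[.62,-.005,.058])
    ys,xs=np.nonzero(q["mask"]);print(n,q["centre"],q["p"],xs.min(),xs.max(),ys.min(),ys.max())
    q=near(ctrl.spot_point(S[n],"adapter_center"),S[n],[.62,-.005,.058]);print(q)
    S[n]["q"]=q["centre"]
print("tri",tri([ray(S[n],S[n]["q"]) for n in S]))
E
```

```text
scene 5349
top 3657
['top'] [0.5696 0.0697 1.4856] 85.11750554691756 0.26664891458713735
['scene'] [0.5721 0.0509 1.6038] 91.89345764855572 0.20839557812966836
['top', 'scene'] [0.5699 0.063  1.5156] 86.84001378985785 0.4861988340954855
scene [278.1, 216.0] 0.53 272 282 196 231
{'centre': [273.8, 212.6], 'p': 0.82}
top [286.0, 203.0] 0.26 260 318 175 227
{'centre': [250.7, 180.9], 'p': 0.46}
tri [ 0.6146 -0.002   0.0571]
```

View pics/b1.png

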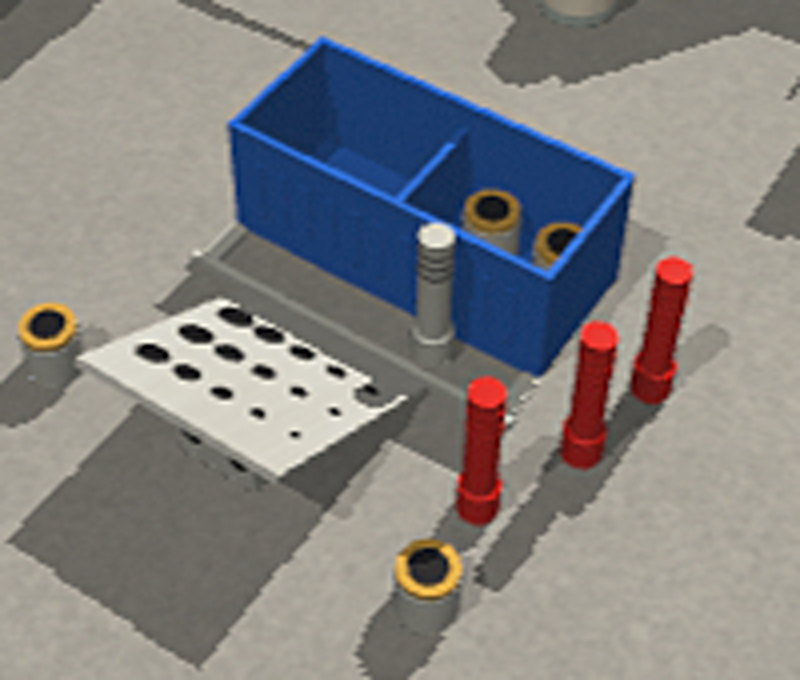

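View pics/b2.png

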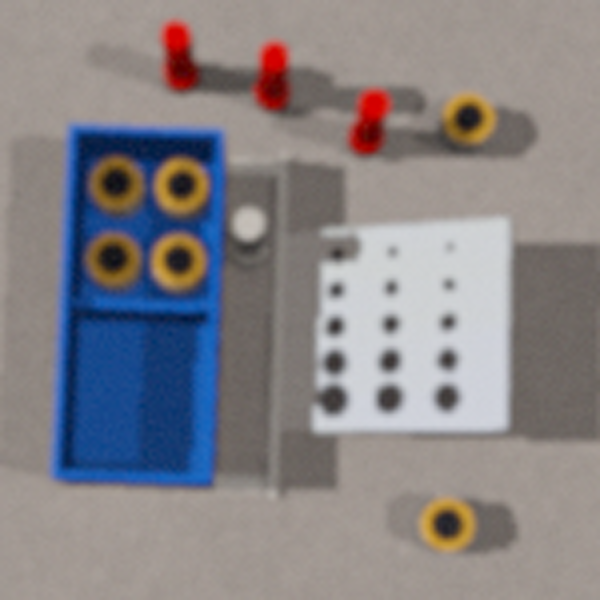

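```bash
python3 - <<'E'
from h import *
np.set_printoptions(precision=4,suppress=True)
S={n:ctrl.snapshot(n) for n in("scene","top")}
P={"top":((190,120),{"bin":(.1,[(70,127),(222,130),(213,485),(53,480)]),"bar":(.008,[(282,162),(275,495)]),"ptop":(.09,[(510,217),(508,432)]),"ad":(.116,[(248,222)])}),
"scene":((170,140),{"bin":(.1,[(322,40),(633,177),(547,272),(232,125)]),"bar":(.008,[(200,255),(513,418)]),"ptop":(.09,[(80,358),(280,476)]),"ad":(.116,[(435,235)])})}
for n,(o,D) in P.items():
    for k,(z,L) in D.items():
        X=np.array([atz(S[n],[(u+.5)/4-.5+o[0],(v+.5)/4-.5+o[1]],z) for u,v in L]); print(n,k,X[:,:2].tolist() and X[:,:2].round(4).tolist(),X.mean(0))
        if k=="bin":
            if n=="top": e=[X[1]-X[2],X[0]-X[3]]; f=[X[0]-X[1],X[3]-X[2]]
            else: e=[X[1]-X[0],X[2]-X[3]]; f=[X[0]-X[3],X[1]-X[2]]
            for v in e: print(" long",np.linalg.norm(v),np.degrees(np.arctan2(v[1],v[0]))+90)
            for v in f: print(" short",np.linalg.norm(v),np.degrees(np.arctan2(v[1],v[0])))
E
```

```text
top bin [[0.6955, 0.1225], [0.6925, 0.0151], [0.4426, 0.0227], [0.447, 0.1327]] [0.5694 0.0733 0.1   ]
 long 0.2500684565089923 88.26203753734166
 long 0.24875135057662942 87.65283573090592
 short 0.10741157502781769 88.39941556770597
 short 0.11006132104281513 87.70311973372387
top bar [[0.6897, -0.0284], [0.4389, -0.0207]] [ 0.5643 -0.0246  0.008 ]
top ptop [[0.6303, -0.1883], [0.478, -0.1827]] [ 0.5541 -0.1855  0.09  ]
top ad [[0.6232, -0.0028]] [ 0.6232 -0.0028  0.116 ]
scene bin [[0.4523, 0.1306], [0.6986, 0.1212], [0.6896, 0.019], [0.449, 0.0249]] [0.5724 0.0739 0.1   ]
 long 0.24654229316133902 87.8130277199675
 long 0.24068652187424205 88.59682017634333
 short 0.10572424009848062 88.23630889125448
 short 0.10255567463346517 84.9641264148591
scene bar [[0.4448, -0.0185], [0.6971, -0.0262]] [ 0.571  -0.0224  0.008 ]
scene ptop [[0.4828, -0.1796], [0.6308, -0.1856]] [ 0.5568 -0.1826  0.09  ]
scene ad [[0.6231, -0.0035]] [ 0.6231 -0.0035  0.116 ]
```

Request:
carry_out([
  [[0.945,0.817,0,0,1],[0.945,0.817,0,0,1],[0.945,0.817,0,0,1],[0.945,0.817,0,0,1],[0.945,0.817,0,0,1]],
])

```text
clock: 1.9
tool_pos: [0.3117, 0.4463, 0.2268]
orientation: [-180.0, -0.0, -14.5]
force: [-0.2, 0.5, 0.4]
opening: 0.0878
gripper_force: 0.0
```

Request:
carry_out([
  [[0.945,0.817,0,0.119,0],[0.945,0.817,0,0.119,0],[0.945,0.817,0,0.119,0],[0.945,0.817,0,0.119,0],[0.945,0.817,0,0.119,0]],
])

```text
clock: 2.4
tool_pos: [0.4539, 0.2408, 0.2271]
orientation: [-179.9, 0.0, -57.7]
force: [1.1, 0.2, -0.4]
opening: 0.0531
gripper_force: 0.0
```

```bash
cat > g.py <<'E'
from h import *
import sys
np.set_printoptions(precision=4,suppress=True)
# bin pose estimate
B=np.array([.570,.0735]);A=np.radians(88.1)
ex=np.array([np.cos(A),np.sin(A)]);ey=np.array([-ex[1],ex[0]])
def W(u,v): return B+u*ex+v*ey
def go(x,y,z,yaw=None):
    o=ctrl.get_obs();p=o["tool_pos"];r=o["orientation"];c,s=np.cos(np.radians(r[2])),np.sin(np.radians(r[2]))
    d=np.array([x,y,z])-p; t=[c*d[0]+s*d[1],s*d[0]-c*d[1],-d[2]]
    w=0 if yaw is None else -((yaw-r[2]+180)%360-180)
    print("clock",round(o["clock"],2),"pos",np.array(p),"rpy",np.array(r),"F",np.array(o["force"]).round(1),"open",round(o["opening"],4),"gf",round(o["gripper_force"],1))
    print("units",(np.array(t)/.2).round(4),"turn",round(w/360,4),"dist mm",round(np.linalg.norm(d)*1e3,1),"turndeg",round(w,1))
E
python3 -c "
from g import *
go(.6231,-.003,.227,-91.9)"
```

```text
clock 2.4 pos [0.4539 0.2408 0.2271] rpy [-179.9325    0.0152  -57.6527] F [ 1.1  0.2 -0.4] open 0.0531 gf 0.0
units [ 1.4826 -0.0623  0.0005] turn 0.0951 dist mm 296.8 turndeg 34.2
```

Request:
carry_out([
  [[1,-0.04,0,0.0951,0.2],[1,-0.04,0,0.0951,0.2],[1,-0.04,0,0.0951,0.2],[1,-0.04,0,0.0951,0.2],[1,-0.04,0,0.0951,0.2]],
])

```text
clock: 2.9
tool_pos: [0.57, 0.074, 0.2261]
orientation: [180.0, -0.1, -92.1]
force: [-0.7, -0.1, -0.1]
opening: 0.0526
gripper_force: 0.0
```

```bash
python3 -c "
from g import *
go(.6231,-.003,.227,-91.9)"
```

```text
clock 2.9 pos [0.57   0.074  0.2261] rpy [179.9863  -0.0664 -92.1397] F [-0.7 -0.1 -0.1] open 0.0526 gf 0.0
units [ 0.3748 -0.2797 -0.0045] turn -0.0007 dist mm 93.5 turndeg -0.2
```

Request:
carry_out([
  [[0.375,-0.28,0,-0.0007,0.2],[0.375,-0.28,0,-0.0007,0.2],[0.375,-0.28,0,-0.0007,0.2]],
])

```text
clock: 3.2
tool_pos: [0.6235, -0.0012, 0.2258]
orientation: [180.0, -0.1, -91.5]
force: [-1.0, -0.0, -0.3]
opening: 0.0528
gripper_force: 0.0
```

```bash
python3 - <<'E'
from g import *
go(.6231,-.003,.066,-91.9)
S=ctrl.snapshot("scene"); L=ctrl.silhouettes(S,"adapter_center")
for q in L:
    ys,xs=np.nonzero(q["mask"]);i=ys<=ys.min()+3;print(round(q["p"],2),q["centre"],xs.min(),xs.max(),ys.min(),ys.max(),xs[i].mean())
p=np.array(ctrl.get_obs()["tool_pos"]);print("tcp px",proj(S,p),"pred top",proj(S,[.6231,-.003,.116]))
save(S,"c.png",(220,90,340,270),3)
E
```

```text
clock 3.2 pos [ 0.6235 -0.0012  0.2258] rpy [179.9716  -0.0595 -91.4599] F [-1.  -0.  -0.3] open 0.0528 gf 0.0
units [0.0089 0.0017 0.7992] turn 0.0012 dist mm 159.8 turndeg 0.4
0.88 [317.1, 238.2] 309 323 221 256 318.9310344827586
0.86 [332.9, 224.3] 327 341 204 240 337.5
0.54 [294.2, 249.7] 284 295 235 269 290.71875
tcp px [280.2611 163.5793] pred top [278.4698 198.2592]
```

View pics/c.png

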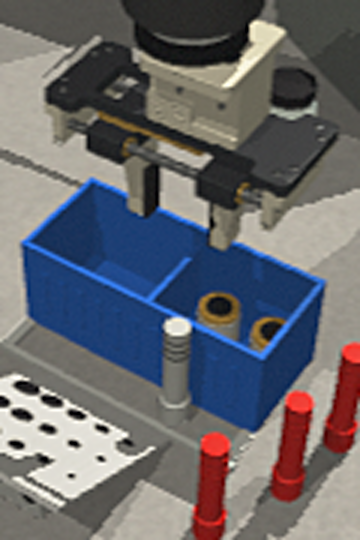

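Request:
carry_out([
  [[0.009,0.002,0.25,0.0012,0.2],[0.009,0.002,0.5,0.0012,0.2],[0.009,0.002,0.7,0.0012,0.2],[0.009,0.002,0.8,0.0012,0.2],[0.009,0.002,0.8,0.0012,0.2]],
])

```text
clock: 3.8
tool_pos: [0.6185, 0.001, 0.0635]
orientation: [179.7, -0.1, -91.7]
force: [-0.0, -0.1, 0.6]
opening: 0.0527
gripper_force: 0.0
```

Request:
carry_out([
  [[0,0,0,0,-1],[0,0,0,0,-1],[0,0,0,0,-1],[0,0,0,0,-1],[0,0,0,0,-1]],
])

```text
clock: 4.3
tool_pos: [0.6218, 0.0004, 0.0676]
orientation: [-179.9, 0.0, -91.7]
force: [-1.1, 0.4, 4.0]
opening: 0.0206
gripper_force: 30.0
```

```bash
python3 - <<'E'
from g import *
c=W(0,.062);print(c)
go(.6231,-.003,.22,-91.9)
go(c[0],c[1],.22,-91.9)
E
```

```text
[0.508  0.0756]
clock 4.3 pos [0.6218 0.0004 0.0676] rpy [-179.9113    0.0261  -91.7375] F [-1.1  0.4  4. ] open 0.0206 gf 30.0
units [ 0.0165 -0.0072 -0.7621] turn 0.0005 dist mm 152.5 turndeg 0.2
clock 4.3 pos [0.6218 0.0004 0.0676] rpy [-179.9113    0.0261  -91.7375] F [-1.1  0.4  4. ] open 0.0206 gf 30.0
units [-0.3586  0.5798 -0.7621] turn 0.0005 dist mm 204.5 turndeg 0.2
```

Request:
carry_out([
  [[0,0,-0.15,0,-1],[0,0,-0.35,0,-1],[0,0,-0.55,0,-1],[0,0,-0.65,0,-1],[0,0,-0.65,0,-1]],
])

```text
clock: 4.8
tool_pos: [0.623, 0.0004, 0.2006]
orientation: [-179.6, 0.1, -91.7]
force: [0.5, 0.1, -1.6]
opening: 0.0209
gripper_force: 30.0
```

Request:
carry_out([
  [[-0.1,0.16,0,0,-1],[-0.22,0.35,0,0,-1],[-0.33,0.52,0,0,-1],[-0.36,0.58,0,0,-1],[-0.36,0.58,0,0,-1]],
])

```text
clock: 5.3
tool_pos: [0.5058, 0.0763, 0.1963]
orientation: [180.0, 0.0, -91.6]
force: [1.1, -1.2, -0.4]
opening: 0.0208
gripper_force: 30.0
```

```bash
python3 - <<'E'
from g import *
c=W(0,.062)
go(c[0],c[1],.0735,-91.9)
S=ctrl.snapshot("scene");save(S,"d.png",(220,100,340,250),3)
E
```

```text
clock 5.3 pos [0.5058 0.0763 0.1963] rpy [179.97     0.0168 -91.6313] F [ 1.1 -1.2 -0.4] open 0.0208 gf 30.0
units [ 0.0035 -0.0111  0.6142] turn 0.0007 dist mm 122.9 turndeg 0.3
```

View pics/d.png

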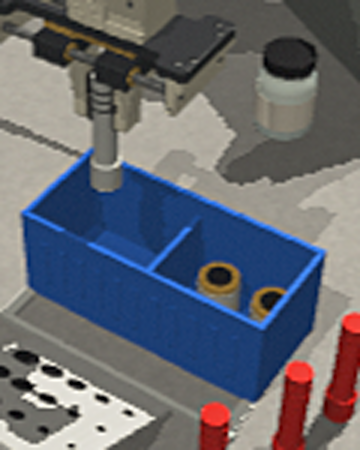

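Request:
carry_out([
  [[0.003,-0.011,0.15,0,-1],[0.003,-0.011,0.35,0,-1],[0.003,-0.011,0.5,0,-1],[0.003,-0.011,0.58,0,-1],[0.003,-0.011,0.59,0,-1]],
])

```text
clock: 5.85
tool_pos: [0.509, 0.0736, 0.0757]
orientation: [179.7, -0.2, -91.8]
force: [-1.1, -0.3, -2.2]
opening: 0.0208
gripper_force: 30.0
```

Request:
carry_out([
  [[0,0,0,0,-1],[0,0,0.005,0,-1],[0,0,0.01,0,-1],[0,0,0.015,0,-1],[0,0,0.015,0,-1]],
])

```text
clock: 6.35
tool_pos: [0.5099, 0.0752, 0.076]
orientation: [-180.0, 0.0, -91.7]
force: [-0.3, 0.4, -1.7]
opening: 0.0211
gripper_force: 30.0
```

Request:
carry_out([
  [[0,0,0.005,0,-1],[0,0,0.01,0,-1],[0,0,0.01,0,-1]],
])

```text
clock: 6.65
tool_pos: [0.5096, 0.0751, 0.0735]
orientation: [180.0, -0.0, -91.7]
force: [-0.2, -0.0, -1.7]
opening: 0.0215
gripper_force: 30.0
```

Request:
carry_out([
  [[0,0,0.005,0,-1],[0,0,0.005,0,-1],[0,0,0.005,0,-1]],
])

```text
clock: 6.95
tool_pos: [0.5098, 0.0751, 0.0726]
orientation: [-180.0, 0.0, -91.7]
force: [0.6, 0.3, -2.1]
opening: 0.0208
gripper_force: 30.0
```

Request:
carry_out([
  [[0,0,0.005,0,-1],[0,0,0.005,0,-1],[0,0,0.005,0,-1]],
])

```text
clock: 7.25
tool_pos: [0.51, 0.0751, 0.0725]
orientation: [-180.0, 0.0, -91.7]
force: [-2.9, 0.7, 10.0]
opening: 0.0209
gripper_force: 30.0
```

Request:
carry_out([
  [[0,0,0.005,0,-1],[0,0,0.005,0,-1],[0,0,0.005,0,-1]],
])

```text
clock: 7.55
tool_pos: [0.5103, 0.0751, 0.0724]
orientation: [-179.9, 0.0, -91.7]
force: [-6.0, 0.4, 16.9]
opening: 0.021
gripper_force: 30.0
```

Request:
carry_out([
  [[0,0,-0.005,0,0.0],[0,0,-0.005,0,0.0],[0,0,-0.005,0,0.0],[0,0,-0.005,0,0.0]],
])

```text
clock: 7.95
tool_pos: [0.5096, 0.075, 0.0713]
orientation: [180.0, -0.0, -91.7]
force: [-0.3, 0.9, 0.1]
opening: 0.0429
gripper_force: 0.0
```

Request:
carry_out([
  [[0,0,-0.15,0,0.0],[0,0,-0.4,0,0.0],[0,0,-0.65,0,0.0],[0,0,-0.8,0,0.0],[0,0,-0.8,0,0.0]],
])

```text
clock: 8.45
tool_pos: [0.5121, 0.0758, 0.2366]
orientation: [-179.6, 0.2, -91.7]
force: [-0.2, -0.2, -1.0]
opening: 0.0438
gripper_force: 0.0
```

```bash
python3 - <<'E'
from g import *
go(*W(-.226,.006),.23,178.1)
L=ctrl.silhouettes(ctrl.snapshot("top"),"adapter_center")
for q in L: print(round(q["p"],2),q["centre"])
S=ctrl.snapshot("scene");save(S,"e.png",(200,120,360,280),3)
E
```

```text
clock 8.45 pos [0.5121 0.0758 0.2366] rpy [-179.5538    0.1844  -91.7078] F [-0.2 -0.2 -1. ] open 0.0438 gf 0.0
units [ 1.133  -0.2558  0.0329] turn 0.2505 dist mm 232.4 turndeg 90.2
0.62 [389.2, 185.6]
0.57 [254.5, 141.1]
0.48 [234.1, 137.1]
```

View pics/e.png

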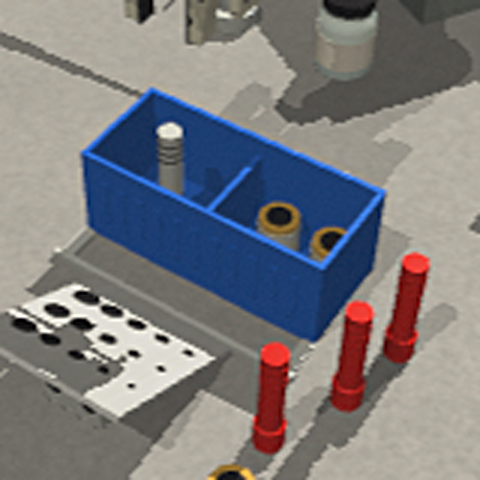

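Request:
carry_out([
  [[1,-0.256,0.03,0.119,1],[1,-0.256,0.03,0.119,1],[1,-0.256,0.03,0.119,1],[1,-0.256,0.03,0.119,1],[1,-0.256,0.03,0.119,1]],
])

```text
clock: 9.1
tool_pos: [0.5542, -0.1307, 0.2229]
orientation: [179.9, -0.2, -135.2]
force: [-0.5, 1.0, 0.2]
opening: 0.0781
gripper_force: 0.0
```

Request:
carry_out([
  [[0.1,0.1,0,0.116,1],[0.1,0.1,0,0.116,1],[0.1,0.1,0,0.116,1],[0.1,0.1,0,0.116,1],[0.1,0.1,0,0.116,1]],
])

```text
clock: 9.6
tool_pos: [0.5256, -0.1267, 0.2237]
orientation: [180.0, -0.2, -176.7]
force: [0.1, 0.2, -0.9]
opening: 0.0876
gripper_force: 0.0
```

```bash
python3 - <<'E'
from g import *
go(*W(-.226,.006),.057,178.1)
o=ctrl.get_obs();print(np.array(o["joint_pos"]))
E
```

```text
clock 9.6 pos [ 0.5256 -0.1267  0.2237] rpy [ 179.9968   -0.1904 -176.7032] F [ 0.1  0.2 -0.9] open 0.0876 gf 0.0
units [-0.1469 -0.1362  0.8335] turn 0.0144 dist mm 171.4 turndeg 5.2
[  7.2154   8.1328 -16.4088  -0.0177 -65.648  -93.9113]
```

Request:
carry_out([
  [[-0.147,-0.136,0,0.0144,1],[-0.147,-0.136,0,0.0144,1],[-0.147,-0.136,0,0.0144,1]],
])

```text
clock: 9.9
tool_pos: [0.557, -0.1522, 0.2232]
orientation: [-180.0, -0.2, 178.5]
force: [0.1, -0.5, -0.6]
opening: 0.0876
gripper_force: 0.0
```

```bash
python3 - <<'E'
from g import *
go(*W(-.226,.006),.057,178.1)
S=ctrl.snapshot("scene")
q=ctrl.spot_point(S,"plate_top");print([(round(r["p"],2),np.array(r["centre"]),atz(S,r["centre"],.09)) for r in q[:2]],"pred",proj(S,[*W(-.258,.006),.0872]))
E
```

```text
clock 9.9 pos [ 0.557  -0.1522  0.2232] rpy [-179.9962   -0.2337  178.4501] F [ 0.1 -0.5 -0.6] open 0.0876 gf 0.0
units [0.0023 0.0001 0.8311] turn 0.001 dist mm 166.2 turndeg 0.4
[(0.92, array([211. , 244.7]), array([ 0.5536, -0.189 ,  0.09  ])), (0.3, array([173.6, 358.7]), array([ 0.6516, -0.4326,  0.09  ]))] pred [213.0154 244.3169]
```

Request:
carry_out([
  [[0,-0.02,0.25,0.001,1],[0,-0.02,0.5,0.001,1],[0,-0.02,0.7,0.001,1],[0,-0.02,0.82,0.001,1],[0,-0.02,0.82,0.001,1]],
])

```text
clock: 10.5
tool_pos: [0.5542, -0.1554, 0.058]
orientation: [-180.0, -0.4, 178.1]
force: [-1.1, 0.1, -0.3]
opening: 0.0874
gripper_force: 0.0
```

```bash
python3 - <<'E'
from g import *
go(*W(-.226,.006),.057,178.1)
S=ctrl.snapshot("scene");save(S,"f.png",(170,170,310,280),4)
E
```

```text
clock 10.5 pos [ 0.5542 -0.1554  0.058 ] rpy [-179.9984   -0.4095  178.1358] F [-1.1  0.1 -0.3] open 0.0874 gf 0.0
units [-0.011   0.0166  0.0052] turn 0.0001 dist mm 4.1 turndeg 0.0
```

View pics/f.png

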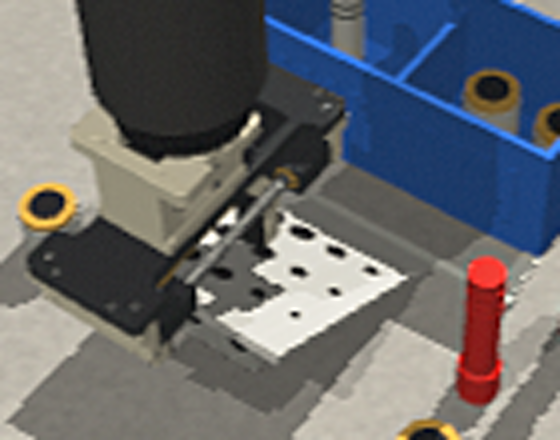

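Request:
carry_out([
  [[-0.011,0.02,0,0,1],[-0.011,0.04,0,0,1],[-0.011,0.06,0,0,1],[-0.011,0.07,0.0,0,1],[-0.011,0.08,0.0,0,1]],
])

```text
clock: 11.05
tool_pos: [0.5612, -0.1419, 0.0636]
orientation: [-179.8, 0.1, 178.2]
force: [-1.4, -19.5, 8.9]
opening: 0.0877
gripper_force: 10.0
```

```bash
cat >> g.py <<'E'
def uv():
    o=ctrl.get_obs();d=np.array(o["tool_pos"])[:2]-B;print("clock",round(o["clock"],2),"u,v,z",d@ex,d@ey,o["tool_pos"][2],"yaw",o["orientation"][2],"F",np.array(o["force"]).round(1),"open",round(o["opening"],4))
E
python3 -c "
from g import *
uv()"
```

```text
clock 11.05 u,v,z -0.21555291249960626 0.0017039505599103298 0.06361260710846421 yaw 178.2098003663961 F [ -1.4 -19.5   8.9] open 0.0877
```

Request:
carry_out([
  [[0,-0.005,-0.03,0,1],[0,0,-0.06,0,1],[0,0.02,-0.09,0,1],[0,0.04,-0.12,0,1],[0,0.06,-0.145,0,1]],
])

```text
clock: 11.55
tool_pos: [0.5608, -0.1284, 0.0919]
orientation: [-179.9, 0.0, 178.1]
force: [-1.3, -8.2, 3.0]
opening: 0.0876
gripper_force: 3.9
```

```bash
python3 - <<'E'
from g import *
uv()
S=ctrl.snapshot("scene")
print([(round(r["p"],2),np.array(r["centre"])) for r in ctrl.spot_point(S,"plate_top")[:2]])
for th in (29,33,36,40): 
    t=np.radians(th);print(th,proj(S,[*W(-.101-.18*np.cos(t),.006),.18*np.sin(t)]))
E
```

```text
clock 11.55 u,v,z -0.20205309197165325 0.002537067446454858 0.09191111559807456 yaw 178.13787635913212 F [-1.3 -8.2  3. ] open 0.0876
[(0.85, array([215.8, 233.7]))]
29 [212.8953 244.4262]
33 [214.223  239.7276]
36 [215.3713 236.1173]
40 [217.0988 231.2159]
```

Request:
carry_out([
  [[0.005,0.05,-0.05,0,1],[0.01,0.1,-0.09,0,1],[0.015,0.16,-0.13,0,1],[0.015,0.21,-0.16,0,1],[0.015,0.265,-0.185,0,1]],
])

```text
clock: 12.15
tool_pos: [0.5597, -0.0741, 0.1287]
orientation: [180.0, 0.1, 178.1]
force: [0.1, -2.0, 1.5]
opening: 0.0875
gripper_force: 1.2
```

```bash
python3 - <<'E'
from g import *
uv()
S=ctrl.snapshot("scene")
print([(round(r["p"],2),np.array(r["centre"])) for r in ctrl.spot_point(S,"plate_top")[:2]])
for th in (50,55,60,65): 
    t=np.radians(th);print(th,proj(S,[*W(-.101-.18*np.cos(t),.006),.18*np.sin(t)]))
E
```

```text
clock 12.15 u,v,z -0.14786266356885472 0.005404476590863115 0.128682439791044 yaw 178.12541924403448 F [ 0.1 -2.   1.5] open 0.0875
[(0.72, array([227.3, 203.7]))]
50 [222.3269 218.7494]
55 [225.3727 212.5409]
60 [228.6601 206.4468]
65 [232.1492 200.5383]
```

Request:
carry_out([
  [[0,0,-0.02,0,-0.43],[0,0,-0.04,0,-0.43],[0,0,-0.05,0,-0.43],[0,0,-0.06,0,-0.43],[0,0,-0.07,0,-0.43]],
])

```text
clock: 12.75
tool_pos: [0.5592, -0.0751, 0.1415]
orientation: [-180.0, -0.0, 178.1]
force: [-0.8, -0.1, 0.3]
opening: 0.053
gripper_force: 0.4
```

Request:
carry_out([
  [[0,0,0,0,-0.43],[0,0,0,0,-0.43],[0,0,0,0,-0.43]],
])

```text
clock: 13.05
tool_pos: [0.5595, -0.075, 0.1417]
orientation: [-180.0, 0.0, 178.1]
force: [0.1, -0.8, 0.4]
opening: 0.0293
gripper_force: 0.5
```

```bash
python3 - <<'E'
from g import *
uv()
S=ctrl.snapshot("scene");save(S,"g.png",(170,120,330,260),4)
print([(round(r["p"],2),np.array(r["centre"])) for r in ctrl.spot_point(S,"plate_top")[:2]])
for th in (65,70,75,80): 
    t=np.radians(th);print(th,proj(S,[*W(-.101-.18*np.cos(t),.006),.18*np.sin(t)]))
E
```

```text
clock 13.05 u,v,z -0.14872479078113393 0.005578931248931517 0.14165702800612662 yaw 178.1168384904403 F [ 0.1 -0.8  0.4] open 0.0293
[(0.2, array([179.1, 231.4]))]
65 [232.1492 200.5383]
70 [235.7976 194.883 ]
75 [239.5611 189.543 ]
80 [243.395  184.5743]
```

View pics/g.png

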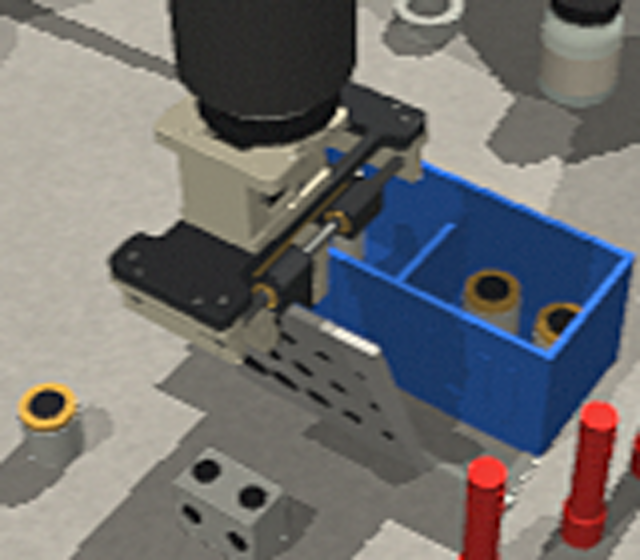

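Request:
carry_out([
  [[0,0.06,-0.025,0,-0.43],[0,0.12,-0.05,0,-0.43],[0,0.18,-0.06,0,-0.43],[0,0.24,-0.07,0,-0.43],[0,0.3,-0.075,0,-0.43]],
])

```text
clock: 13.65
tool_pos: [0.5614, -0.0134, 0.1569]
orientation: [180.0, 0.0, 178.2]
force: [1.2, -0.7, -1.0]
opening: 0.0249
gripper_force: 0.0
```

Request:
carry_out([
  [[0,0.03,0,0,-0.43],[0,0.06,0,0,-0.43],[0,0.09,0,0,-0.43],[0,0.12,0,0,-0.43],[0,0.14,0.01,0,-0.43]],
])

```text
clock: 14.15
tool_pos: [0.5625, 0.0136, 0.1547]
orientation: [180.0, 0.0, 178.1]
force: [0.2, 0.6, -0.2]
opening: 0.0252
gripper_force: 0.4
```

```bash
python3 - <<'E'
from g import *
uv()
S=ctrl.snapshot("scene")
print([(round(r["p"],2),np.array(r["centre"])) for r in ctrl.spot_point(S,"plate_top")[:2]])
for th in (90,100,107,114): 
    t=np.radians(th);print(th,proj(S,[*W(-.101-.18*np.cos(t),.006),.18*np.sin(t)]))
E
```

```text
clock 14.15 u,v,z -0.0601642653370593 0.005527530032697229 0.15468255231302339 yaw 178.11548093193625 F [ 0.2  0.6 -0.2] open 0.0252
[(0.76, array([262.7, 169.3]))]
90 [251.097  175.9367]
100 [258.5684 169.2591]
107 [263.5032 165.8395]
114 [268.0985 163.4754]
```

Request:
carry_out([
  [[0,0.025,0.01,0,-0.43],[0,0.05,0.02,0,-0.43],[0,0.075,0.025,0,-0.3],[0,0.1,0.025,0,-0.2],[0,0.12,0.025,0,-0.1]],
])

```text
clock: 14.75
tool_pos: [0.563, 0.0374, 0.1495]
orientation: [-180.0, -0.0, 178.1]
force: [0.7, 0.3, 0.0]
opening: 0.0374
gripper_force: 0.0
```

Request:
carry_out([
  [[0,0.01,0,0,0.1],[0,0.01,0,0,0.1],[0,0.01,0,0,0.1],[0,0.01,-0.02,0,0.1],[0,0.01,-0.1,0,0.1]],
])

```text
clock: 15.25
tool_pos: [0.562, 0.0386, 0.1685]
orientation: [-179.9, -0.2, 178.1]
force: [0.9, 0.4, 0.4]
opening: 0.048
gripper_force: 0.0
```

Request:
carry_out([
  [[0,0,-0.15,0,0.1],[0,0,-0.3,0,0.1],[0,-0.1,-0.45,0,0.1],[0,-0.3,-0.45,0,0.1],[0,-0.5,-0.45,0,0.1]],
])

```text
clock: 15.75
tool_pos: [0.5602, -0.0615, 0.2613]
orientation: [180.0, 0.2, 178.2]
force: [0.3, -0.1, -0.7]
opening: 0.0481
gripper_force: 0.0
```

```bash
python3 - <<'E'
from g import *
uv()
S={n:ctrl.snapshot(n) for n in("scene","top")}
for k,z in(("plate_top",.164),("plate",0),("block_center",.025)):
  for n in S:
    print(k,n,[(round(r["p"],2),np.array(r["centre"]),(lambda d:(d@ex,d@ey))(atz(S[n],r["centre"],z)[:2]-B)) for r in ctrl.spot_point(S[n],k)[:2]])
L=ctrl.silhouettes(S["scene"],"block_center")
for q in L[:2]: print(q["p"],q["centre"],q["mask"].sum())
im=[cv2.resize(S["scene"]["color"][130:290,170:330,::-1],(400,400),interpolation=2),cv2.resize(S["top"]["color"][120:270,190:340,::-1],(400,400),interpolation=2)]
cv2.imwrite("pics/h.png",np.hstack(im))
E
```

```text
clock 15.75 u,v,z -0.13529935188452102 0.0052776276851435105 0.2613297323836419 yaw 178.20989049148358 F [ 0.3 -0.1 -0.7] open 0.0481
plate_top scene [(0.79, array([267.5, 162.4]), (np.float64(-0.024857440719270665), np.float64(0.009706267115252222)))]
plate_top top []
plate scene [(0.65, array([250.3, 226.2]), (np.float64(-0.1099908933269637), np.float64(0.007484075847298122)))]
plate top [(0.91, array([259. , 203.1]), (np.float64(-0.09762533372466903), np.float64(0.0071173652818082665)))]
block_center scene [(0.61, array([224.9, 245.3]), (np.float64(-0.21137761660887275), np.float64(0.012982043914836096)))]
block_center top [(0.6, array([299. , 203.5]), (np.float64(-0.2154415040471462), np.float64(0.008580183949924993)))]
0.83 [227.0, 243.7] 576
```

View pics/h.png

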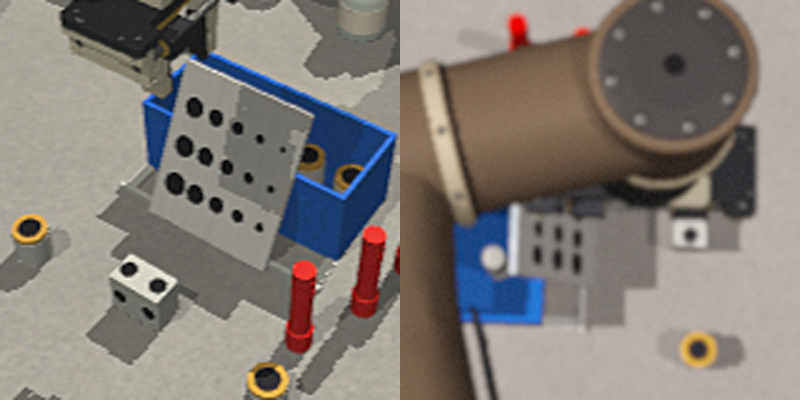

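Request:
carry_out([
  [[0.024,-0.38,0,-0.115,1],[0.024,-0.38,0,-0.115,1],[0.024,-0.38,0,-0.115,1],[0.024,-0.38,0,-0.115,1],[0.024,-0.38,0,-0.115,1]],
])

```text
clock: 16.7
tool_pos: [0.5526, -0.1363, 0.2595]
orientation: [180.0, -0.0, -140.1]
force: [0.4, 0.7, 0.5]
opening: 0.0828
gripper_force: 0.0
```

Request:
carry_out([
  [[0,0,0,-0.115,1],[0,0,0,-0.115,1],[0,0,0,-0.115,1],[0,0,0,-0.115,1],[0,0,0,-0.115,1]],
])

```text
clock: 17.2
tool_pos: [0.5527, -0.1358, 0.2595]
orientation: [180.0, -0.0, -98.7]
force: [-0.4, -0.8, -1.1]
opening: 0.0879
gripper_force: 0.0
```

```bash
python3 - <<'E'
from g import *
uv()
S=ctrl.snapshot("scene");save(S,"i.png",(200,140,300,280),4)
go(*W(-.2115,.010),.12,-91.9)
E
```

```text
clock 17.2 u,v,z -0.20980486606529838 0.010316461344187263 0.25946399643892587 yaw -98.66520034439257 F [-0.4 -0.8 -1.1] open 0.0879
clock 17.25 pos [ 0.5528 -0.1359  0.2595] rpy [179.9968  -0.0011 -98.2985] F [ 0.5 -0.1  0.3] open 0.0877 gf 0.0
units [ 0.0082 -0.0023  0.6976] turn -0.0178 dist mm 139.5 turndeg -6.4
```

View pics/i.png

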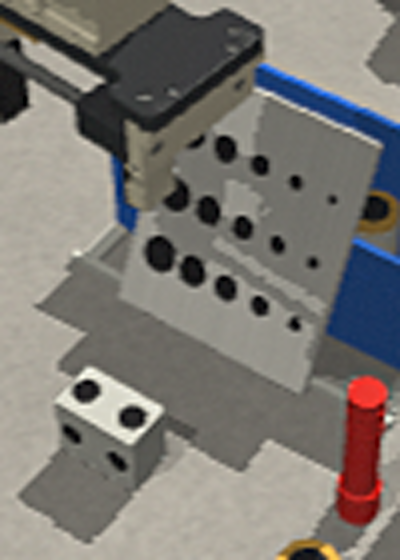

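```bash
python3 - <<'E'
from g import *
S=ctrl.snapshot("scene")
def f(u,v,z):
    d=atz(S,[(u+.5)/4-.5+200,(v+.5)/4-.5+140],z)[:2]-B; return np.array([d@ex,d@ey])
b=np.array([f(*p,.05) for p in((57,400),(92,367),(165,410),(132,447))]);print(b,b.mean(0))
for e in(b[2]-b[1],b[3]-b[0]): print("yaw off",np.degrees(np.arctan2(e[0],-e[1])))
q=np.array([f(121,298,0),f(303,392,0)]);print(q,q.mean(0))
E
```

```text
[[-0.2264  0.0332]
 [-0.1942  0.0311]
 [-0.1956 -0.0261]
 [-0.2286 -0.0258]] [-0.2112  0.0031]
yaw off -1.3735972371123606
yaw off -2.1575788527231654
[[-0.1065  0.0788]
 [-0.1047 -0.0687]] [-0.1056  0.005 ]
```

Request:
carry_out([
  [[0.008,0,0.2,-0.018,1],[0.008,0,0.4,-0.018,1],[0.008,0,0.6,-0.018,1],[0.008,0,0.7,-0.018,1],[0.008,0,0.7,-0.018,1]],
])

```text
clock: 17.8
tool_pos: [0.5502, -0.1378, 0.1164]
orientation: [179.6, -0.0, -92.8]
force: [0.3, -0.4, 0.9]
opening: 0.0878
gripper_force: 0.0
```

```bash
python3 - <<'E'
from g import *
uv(); go(*W(-.211,.005),.014,-91.9)
E
```

```text
clock 17.8 u,v,z -0.21186539231132864 0.012827004083261324 0.11635060306545893 yaw -92.78659533438261 F [ 0.3 -0.4  0.9] open 0.0878
clock 17.8 pos [ 0.5502 -0.1378  0.1164] rpy [179.6434  -0.0187 -92.7866] F [ 0.3 -0.4  0.9] open 0.0878 gf 0.0
units [-0.0049 -0.0391  0.5118] turn -0.0025 dist mm 102.7 turndeg -0.9
```

Request:
carry_out([
  [[0,-0.03,0,-0.0015,1],[0,-0.03,0.15,-0.0015,1],[0,-0.03,0.3,-0.0015,1],[0,-0.03,0.45,-0.0015,1],[0,-0.03,0.51,-0.0015,1]],
])

```text
clock: 18.3
tool_pos: [0.5587, -0.1384, 0.0169]
orientation: [180.0, -0.0, -92.1]
force: [-1.0, -0.2, 0.2]
opening: 0.0878
gripper_force: 0.0
```

Request:
carry_out([
  [[0,0,0,0,1],[0,0,0,0,-1],[0,0,0,0,-1],[0,0,0,0,-1],[0,0,0,0,-1]],
])

```text
clock: 18.8
tool_pos: [0.5587, -0.1385, 0.0185]
orientation: [-179.9, 0.0, -92.1]
force: [-4.1, 0.0, 2.1]
opening: 0.0613
gripper_force: 1.5
```

Request:
carry_out([
  [[0,0,0,0,-1],[0,0,0,0,-1]],
])

```text
clock: 19.0
tool_pos: [0.5584, -0.1386, 0.0184]
orientation: [-180.0, -0.0, -92.1]
force: [-2.7, 1.2, 6.9]
opening: 0.0599
gripper_force: 30.0
```

```bash
python3 - <<'E'
from g import *
uv(); go(*W(-.1230,.005),.014,-91.9)
E
```

```text
clock 19.0 u,v,z -0.21233619495293277 0.004602603589181106 0.018445452359607505 yaw -92.05572999458028 F [-2.7  1.2  6.9] open 0.0599
clock 19.0 pos [ 0.5584 -0.1386  0.0184] rpy [-179.9693   -0.004   -92.0557] F [-2.7  1.2  6.9] open 0.0599 gf 30.0
units [-0.4467  0.0032  0.0222] turn -0.0004 dist mm 89.4 turndeg -0.2
```

Request:
carry_out([
  [[-0.06,0.002,0,0,-1],[-0.15,0.002,0,0,-1],[-0.25,0.002,0,0,-1],[-0.33,0.002,0,0,-1],[-0.375,0.002,0,0,-1]],
])

```text
clock: 19.5
tool_pos: [0.5613, -0.0628, 0.0184]
orientation: [-179.9, -0.0, -92.0]
force: [-0.3, -5.5, 5.7]
opening: 0.0598
gripper_force: 30.0
```

Request:
carry_out([
  [[0,0,0,0,-1],[-0.008,0,0,0,-1],[-0.015,0,0,0,-1],[-0.015,0,0,0,-1]],
])

```text
clock: 19.9
tool_pos: [0.5614, -0.0604, 0.0184]
orientation: [-179.9, -0.0, -92.0]
force: [0.1, -1.5, 5.6]
opening: 0.0594
gripper_force: 30.0
```

```bash
python3 - <<'E'
from g import *
uv()
S=ctrl.snapshot("scene");save(S,"j.png",(200,140,300,280),4)
E
```

```text
clock 19.9 u,v,z -0.13415028202984453 0.00415562899159488 0.01840816651198723 yaw -92.00866070405516 F [ 0.1 -1.5  5.6] open 0.0594
```

View pics/j.png

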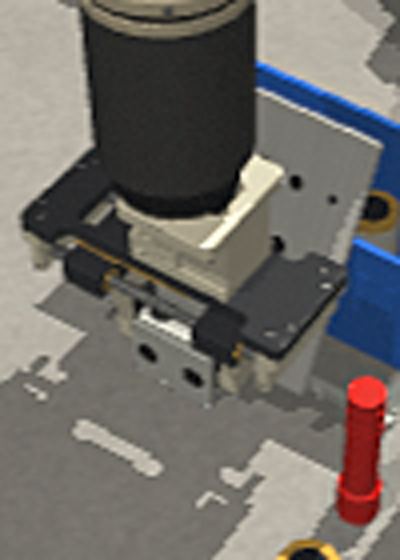

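Request:
carry_out([
  [[-0.005,0,0,0,-1],[-0.01,0,0,0,-1],[-0.015,0,0,0,-1]],
])

```text
clock: 20.25
tool_pos: [0.5614, -0.0578, 0.0184]
orientation: [-179.9, -0.0, -92.0]
force: [0.3, -5.1, 5.4]
opening: 0.0599
gripper_force: 30.0
```

Request:
carry_out([
  [[-0.005,0,0,0,-1],[-0.01,0,0,0,-1]],
])

```text
clock: 20.45
tool_pos: [0.5615, -0.0559, 0.0184]
orientation: [-179.9, -0.0, -92.0]
force: [-0.6, -4.9, 5.8]
opening: 0.0599
gripper_force: 30.0
```

Request:
carry_out([
  [[-0.005,0,0,0,-1],[-0.01,0,0,0,-1]],
])

```text
clock: 20.65
tool_pos: [0.5615, -0.0539, 0.0184]
orientation: [-179.9, -0.0, -92.0]
force: [0.6, -6.2, 6.2]
opening: 0.0601
gripper_force: 30.0
```

Request:
carry_out([
  [[-0.005,0,0,0,-1],[-0.01,0,0,0,-1]],
])

```text
clock: 20.85
tool_pos: [0.5615, -0.0532, 0.0185]
orientation: [-180.0, -0.1, -92.0]
force: [1.9, -18.0, 6.3]
opening: 0.0602
gripper_force: 30.0
```

Request:
carry_out([
  [[0.002,0,0,0,-1],[0.002,0,0,0,-0.2],[0.002,0,0,0,0.6],[0.002,0,0,0,0.8],[0.002,0,0,0,0.8]],
])

```text
clock: 21.35
tool_pos: [0.5609, -0.0516, 0.0174]
orientation: [180.0, 0.0, -92.1]
force: [-0.5, -0.1, -0.3]
opening: 0.0766
gripper_force: 0.0
```

Request:
carry_out([
  [[0,0,0,0,0.8],[0,0,-0.1,0,0.8],[0.05,0,-0.25,0,0.8],[0.15,0,-0.45,0,0.8],[0.3,0,-0.65,0,0.8]],
])

```text
clock: 21.85
tool_pos: [0.5586, -0.1115, 0.1487]
orientation: [179.9, 0.0, -91.9]
force: [1.6, -0.4, -0.1]
opening: 0.0785
gripper_force: 0.0
```

Request:
carry_out([
  [[0.2,0.2,-0.2,0,0.8],[0.4,0.3,-0.3,0,0.8],[0.6,0.4,-0.3,0,0.8],[0.8,0.5,-0.3,0,0.8],[1,0.6,-0.3,0,0.8]],
])

```text
clock: 22.35
tool_pos: [0.4309, -0.3085, 0.2084]
orientation: [-179.9, -0.0, -92.0]
force: [1.5, 0.2, 0.1]
opening: 0.0787
gripper_force: 0.0
```

```bash
python3 - <<'E'
from g import *
uv()
S={n:ctrl.snapshot(n) for n in("scene","top")}
im=[cv2.resize(S["scene"]["color"][140:280,190:330,::-1],(400,400),interpolation=2),cv2.resize(S["top"]["color"][150:250,210:310,::-1],(400,400),interpolation=2)]
cv2.imwrite("pics/k.png",np.hstack(im))
E
```

```text
clock 22.35 u,v,z -0.38643385597461827 0.1263647222969713 0.20840956185329235 yaw -92.00552703992253 F [1.5 0.2 0.1] open 0.0787
```

View pics/k.png

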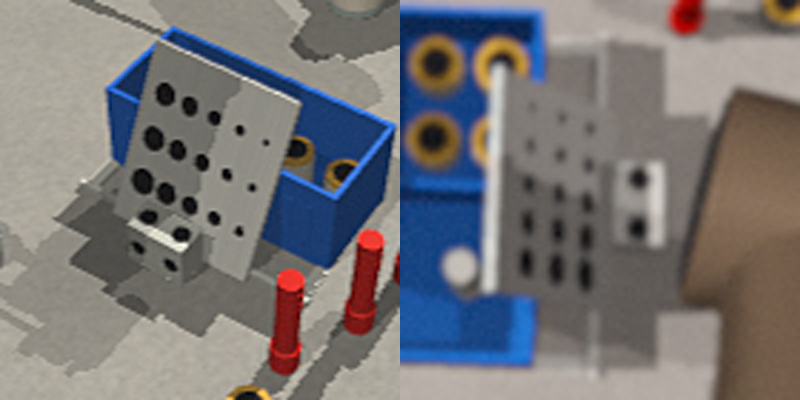

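```bash
python3 - <<'E'
from g import *
S={n:ctrl.snapshot(n) for n in("scene","top")}
def f(n,x,y,z):
    k,o=((400/140,(190,140)) if n=="scene" else (4,(210,150)))
    if n=="top": x-=400
    d=atz(S[n],[(x+.5)/k-.5+o[0],(y+.5)/k-.5+o[1]],z)[:2]-B; return np.array([d@ex,d@ey])
print("ptop scene",f("scene",157,38,.164),f("scene",300,103,.164)); print("ptop top",f("top",497,65,.164),f("top",488,293,.164))
print("foot scene",f("scene",117,215,.002),f("scene",247,280,.002))
print("block top",f("top",662,162,.05),f("top",662,246,.05))
print("block scene near edge",f("scene",130,232,.05),f("scene",185,253,.05))
save(S["scene"],"l.png",(220,190,280,250),8)
for k in("plate","block_center","plate_top"):
  for n in S:
    z={"plate":0,"block_center":.025,"plate_top":.164}[k]
    print(k,n,[(round(r["p"],2),(lambda d:(round(d@ex,4),round(d@ey,4)))(atz(S[n],r["centre"],z)[:2]-B)) for r in ctrl.spot_point(S[n],k)[:2]])
E
```

```text
ptop scene [-0.0271  0.0785] [-0.0288 -0.0712]
ptop top [-0.027  -0.0705] [-0.0258  0.0821]
foot scene [-0.109   0.0742] [-0.1051 -0.0712]
block top [-0.1432 -0.0257] [-0.1443  0.0357]
block scene near edge [-0.1495  0.0253] [-0.1418 -0.029 ]
plate scene [(0.6, (np.float64(-0.0998), np.float64(0.0071)))]
plate top [(0.71, (np.float64(-0.0988), np.float64(0.0059)))]
block_center scene [(0.73, (np.float64(-0.1204), np.float64(0.02)))]
block_center top [(0.74, (np.float64(-0.1326), np.float64(-0.0013)))]
plate_top scene [(0.65, (np.float64(-0.0309), np.float64(0.0067)))]
plate_top top [(0.6, (np.float64(-0.0175), np.float64(0.0076)))]
```

View pics/l.png

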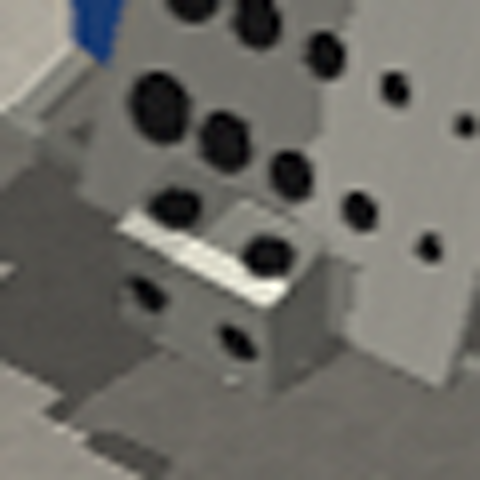

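```bash
python3 -c "
from plant import ctrl
print(ctrl.close_job())"
```

```text
the job is handed in; nothing more can be done
None
```

The job is handed in: the adapter stands in the bin's empty compartment, the plate leans back on the bin with its foot at the bar, and the block sits against the middle of the plate's foot, all seen in the last camera views at about 22 s of the 58 s limit (the hand-in returned no verdict).

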